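Complete a hexagonal pot of damper cartridges

ROBOT

A 6-joint arm with a two-finger parallel gripper is mounted at the origin on a cart in front of the work surface, level with it; the furniture and walls round the work are solid. World frame = base frame: x ahead of the robot, y to its left, z up, the work surface at z = 0. Lengths are in m, angles in rad, forces in N, time in s.
With the tool pointing down it reaches from about 0.3 to 0.775 m from the base axis. Payload 14.6 kg.
Tool frame: the origin (TCP) lies at the very end of the fingers, on their centre line; the grasp point (between the pads) lies 19 mm behind it; z points along the fingers, y is the direction in which the jaws open and shut (so a half turn about z gives the same grasp; the last joint's range is limited). The gripper opens to 94 mm and grips with 3 to 60 N. Pads are 16 mm wide; open, the fingers measure 119 mm over their backs; the gripper's body (75 mm by 177 mm) begins 78 mm behind the grasp point.
Start: joints at [-1.227, 0.3, 1.521, -0, 1.321, -0.067], TCP at [0.22, -0.504, 0.205] pointing down, gripper open.
Joint ranges: [-3.03, 3.03], [-0.79, 2.21], [0.23, 2.52], [-1.04, 4.18], [0, 3.07], [-2.55, 2.55]. Speed limits (rad/s): [2.22, 2.22, 2.57, 3.14, 3.14, 3.14].

INTERFACE

Orientations are given as [roll, pitch, yaw] about the fixed x, y, z axes, in that order (R = Rz(yaw) Ry(pitch) Rx(roll)).
In Python, from station import status, camera, ctrl gives the robot as it stands. The module is installed in compiled form; this text tells all that it offers.
- The arm moves only by the shell command python3 -m jog 'ROWS' [FORCE]. ROWS is JSON, a list of rows, each a list of 7 numbers: the shift along the tool's x, y, z each as a share of 1000 mm, from -1 to 1, then the turn, a rotation vector about the tool's x, y, z each as a share of pi/2 rad, from -1 to 1, then the opening, from -1 (shut) to 1 (fully open), so that 0 is half open. A call has 1 to 20 rows; each row is the pose to reach, as a shift and turn from the pose measured when the call began, along the tool's axes at that moment; what a row does not reach only later rows make up. A row lasts 1/10 s, in which the tool goes at most 50 mm and 8.59 degrees, less where a joint would pass 70% of its speed; a pose out of reach is approached as far as the arm can. A call with a number of a shift or a turn outside -1 to 1 is refused whole. A call with a gripper value outside its range is refused whole. The fingers move at their own pace and stop on an object; FORCE is the grip in N (left out, the last holds). Time passes only in rows, so rows that repeat a pose let the fingers close. It gives the time, the measured TCP pose, the force and the opening at its end, in the units of the state.
- status.get_obs(): the state, without advancing time (a new reading comes with each control period).
- camera(name): name is "side" or "top"; returns a dict with "image" (384x512x3 uint8, red, green, blue), "fx", "fy", "cx", "cy" (pixels), "world_from_camera" (4x4, takes a point from camera to world coordinates). Camera axes: x right, y down, z forward; pixel columns grow to the right and rows downward; lengths in m; the calibration is good to about 2 mm. A picture is of the moment at which its call begins. There is no depth.
- ctrl.hand_in(): hands the job in, once; it reports no verdict.
The state is a dict: "time_s": time; "qpos": joint angles; "joint_vel": joint speeds; "tau": joint torques, N m; "ee_pos": TCP position; "eef_rot": TCP orientation; "force": force on the tool from outside, world axes, zero at the start; "moment": the same for the moment, N m; "grip_width": finger opening in m.
Only numpy, scipy, OpenCV 4.12 (cv2) and the standard library are available. Lean on these libraries where they do the work, as an engineer would, in place of code of your own. Each camera call takes 0.05 s, during which the arm holds its last target.

TASK

The round pot holds five damper cartridges standing in a ring, with the middle and one ring place still empty. Take the two cartridges out of the slanted rack by their stems and stand them upright in the empty places, so that all seven stand on the pot's floor in a close hexagonal cluster, one in the middle and six round it. Lower each one down to the floor rather than letting it fall, do not tip over or lift out the ones already there, and leave the steel ring and the flat setting block where they are.

Things in the scene. Friction and masses are not known exactly. Their poses are not given: they have to be found in the camera images.
- pot: Round aluminium pot, fixed: 128 mm outside, 120 mm inside, rim 45 mm high, inside floor 5 mm above its origin (centre of the underside), z up; two small dark lugs outside. It takes exactly seven cartridges, one in the middle, six round it (39 mm from the axis), with about 4 mm play; their bodies stand 20 mm and stems 62 mm above the rim, stems 36 to 41 mm apart.
- rack: Slanted rack, fixed: grey block 62 x 150 x 40 mm on a plate, two 39 mm square pockets 34 mm deep. They lean 30 degrees from vertical to the rack's front (its -x): the way out is (-0.5, 0, 0.866) in its frame. Pocket mouths at (-0.010, +-0.042, 0.064) in its frame. Origin: centre of the underside on the bench, z up; the block's highest edge is 80 mm up.
- cartridge_1: Damper cartridge: dark cylinder, 36 mm diameter, 60 mm tall (foot chamfered to 29 mm over its lowest 5 mm, top edge chamfered), blue band, plain steel stem 10 mm diameter, 42 mm long on its centre (stem top 102 mm above the foot); 0.14 kg. Origin: centre of the foot; z up the axis to the stem. Stands loose in the pot in one of five ring places; the middle and one ring place are empty. Slides aside a few mm when pushed.
- cartridge_2: Damper cartridge: dark cylinder, 36 mm diameter, 60 mm tall (foot chamfered to 29 mm over its lowest 5 mm, top edge chamfered), blue band, plain steel stem 10 mm diameter, 42 mm long on its centre (stem top 102 mm above the foot); 0.14 kg. Origin: centre of the foot; z up the axis to the stem. Stands loose in the pot in one of five ring places; the middle and one ring place are empty. Slides aside a few mm when pushed.
- cartridge_3: Damper cartridge: dark cylinder, 36 mm diameter, 60 mm tall (foot chamfered to 29 mm over its lowest 5 mm, top edge chamfered), blue band, plain steel stem 10 mm diameter, 42 mm long on its centre (stem top 102 mm above the foot); 0.14 kg. Origin: centre of the foot; z up the axis to the stem. Stands loose in the pot in one of five ring places; the middle and one ring place are empty. Slides aside a few mm when pushed.
- cartridge_4: Damper cartridge: dark cylinder, 36 mm diameter, 60 mm tall (foot chamfered to 29 mm over its lowest 5 mm, top edge chamfered), blue band, plain steel stem 10 mm diameter, 42 mm long on its centre (stem top 102 mm above the foot); 0.14 kg. Origin: centre of the foot; z up the axis to the stem. Stands loose in the pot in one of five ring places; the middle and one ring place are empty. Slides aside a few mm when pushed.
- cartridge_5: Damper cartridge: dark cylinder, 36 mm diameter, 60 mm tall (foot chamfered to 29 mm over its lowest 5 mm, top edge chamfered), blue band, plain steel stem 10 mm diameter, 42 mm long on its centre (stem top 102 mm above the foot); 0.14 kg. Origin: centre of the foot; z up the axis to the stem. Stands loose in the pot in one of five ring places; the middle and one ring place are empty. Slides aside a few mm when pushed.
- cartridge_6: Damper cartridge: dark cylinder, 36 mm diameter, 60 mm tall (foot chamfered to 29 mm over its lowest 5 mm, top edge chamfered), blue band, plain steel stem 10 mm diameter, 42 mm long on its centre (stem top 102 mm above the foot); 0.14 kg. Origin: centre of the foot; z up the axis to the stem. Starts in a pocket of the slanted rack, leaning 30 to 32 degrees (1 mm of play), 34 mm deep; the rest stands out.
- cartridge_7: Damper cartridge: dark cylinder, 36 mm diameter, 60 mm tall (foot chamfered to 29 mm over its lowest 5 mm, top edge chamfered), blue band, plain steel stem 10 mm diameter, 42 mm long on its centre (stem top 102 mm above the foot); 0.14 kg. Origin: centre of the foot; z up the axis to the stem. Starts in a pocket of the slanted rack, leaning 30 to 32 degrees (1 mm of play), 34 mm deep; the rest stands out.
- ring_steel: Bystander: steel ring lying flat, 36 mm diameter, 12 mm high. Origin: centre of its underside.
- setting_block: Bystander: flat grey steel setting block, 52 x 59 x 22 mm. Origin: centre of its underside.

How it is judged:
By the outcome, as a careful person would: the job done as asked, in the order asked, and still so for the second after the job is handed in, with the robot touching nothing.
It also fails if it takes over 58 s, if anything falls off the work surface, if the arm or the gripper's body presses on something with over 40 N, if the wrist force passes 120 N, or if a joint passes its speed limit or range.

## Working session

There is one attempt and no reset: what is moved stays moved. The work goes in short steps, Python scripts to look and compute and a shell command to move; the robot and the scene stay as the last step left them, time stands still between calls to the robot, and variables do not carry over. Pictures are saved under pics/ and viewed, and the job is handed in when it is done.

```bash
mkdir -p pics; ls
python3 - <<'E'
from station import status,camera
import cv2,numpy as np
o=status.get_obs()
for k,v in o.items(): print(k,np.round(v,4))
for n in("side","top"):
    c=camera(n); cv2.imwrite(f"pics/{n}0.png",c["image"][...,::-1])
    print(n,c["fx"],c["fy"],c["cx"],c["cy"]); print(np.round(c["world_from_camera"],4))
    np.savez(f"{n}0.npz",**c)
E
```

```text
pics
time_s 0.0
qpos [-1.2266  0.3005  1.5216  0.      1.3207 -0.0666]
joint_vel [ 0.0006 -0.0007  0.0013 -0.0004  0.0002  0.0011]
tau [ 2.40000e-03 -5.31805e+01 -3.52727e+01  7.08000e-02  2.45000e-02
 -1.00000e-04]
ee_pos [ 0.2195 -0.504   0.2049]
eef_rot [-3.1405e+00 -1.0000e-04  4.1080e-01]
force [ 0.2439  0.0634 -0.7482]
moment [-0.0094  0.013  -0.0614]
grip_width 0.0942
side 442.99352446974666 442.99352446974666 253.26425238203728 192.61098696505363
[[ 0.5731  0.6648 -0.4791  0.8973]
 [ 0.8194 -0.4546  0.3492 -0.4555]
 [ 0.0144 -0.5927 -0.8053  0.7605]
 [ 0.      0.      0.      1.    ]]
top 486.9314853753855 486.9314853753855 257.4234087845978 198.2551476126159
[[-0.0275 -0.9881  0.1511  0.3536]
 [-0.9994  0.0239 -0.0259 -0.1381]
 [ 0.0219 -0.1517 -0.9882  0.9247]
 [ 0.      0.      0.      1.    ]]
```

View pics/side0.png

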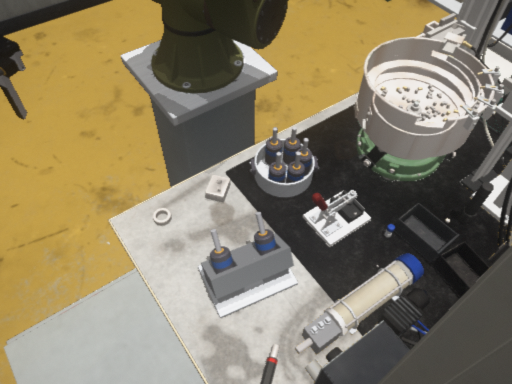

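View pics/top0.png

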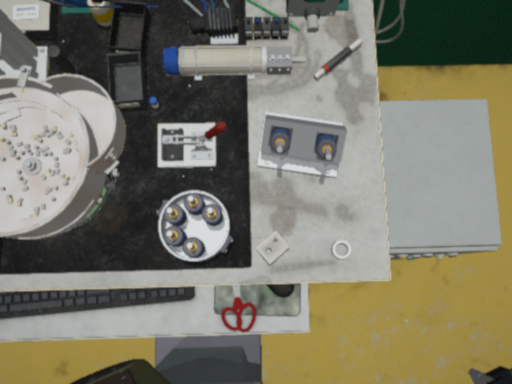

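The pot is at about (195,226) in the top view and (283,167) in the side view. The rack is near (303,145) in the top view. I'll zoom in.

Run:
```python
import cv2,numpy as np
def crop(n,x,y,w,h,s,o):
    im=np.load(n+"0.npz")["image"][y:y+h,x:x+w,::-1]
    cv2.imwrite("pics/"+o,cv2.resize(im,None,fx=s,fy=s,interpolation=cv2.INTER_CUBIC))
crop("top",145,180,100,90,6,"tpot.png")
crop("top",250,105,100,80,6,"track.png")
crop("side",245,120,80,80,7,"spot.png")
crop("side",190,200,115,100,6,"srack.png")
```

```text
(no output)
```

View pics/tpot.png

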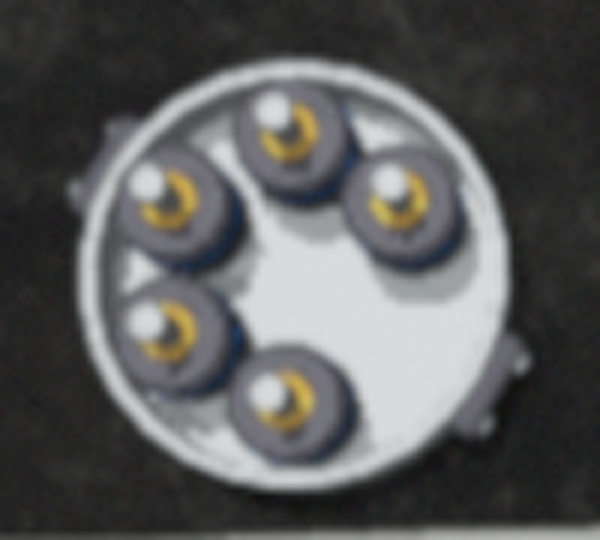

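View pics/track.png

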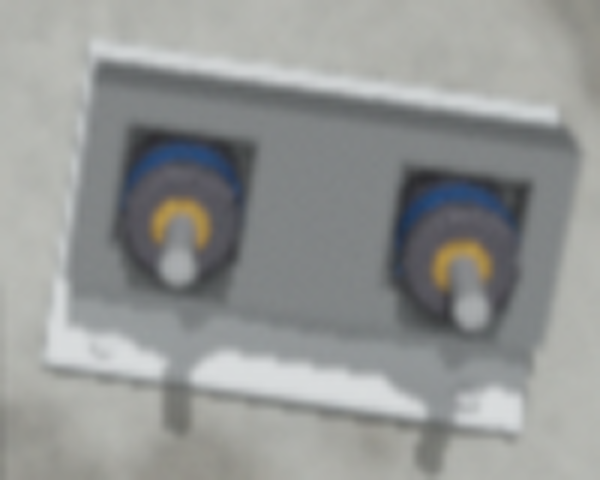

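View pics/spot.png

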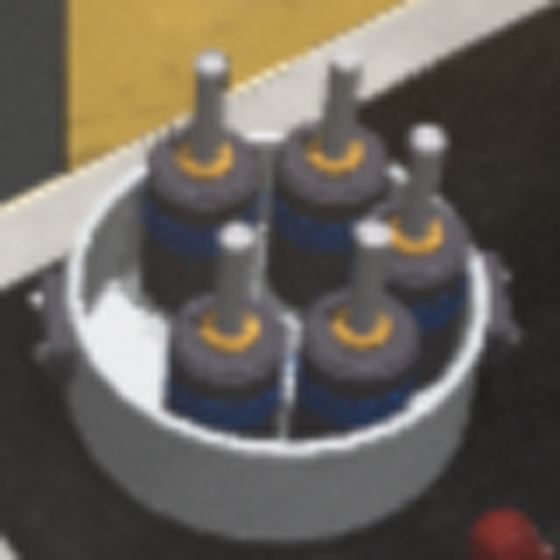

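View pics/srack.png

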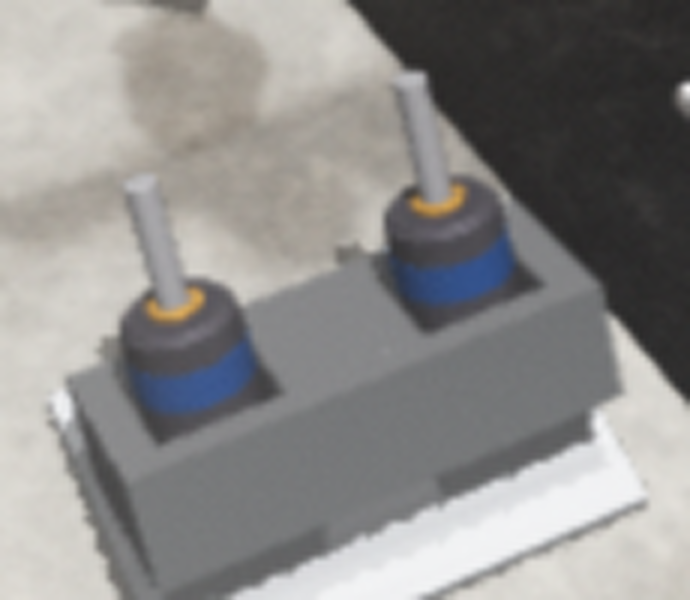

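```bash
cat > h.py <<'E'
import numpy as np, cv2
def cam(n,f="0"):
    return dict(np.load(f"{n}{f}.npz"))
def ray(c,u,v):
    M=c["world_from_camera"]; d=M[:3,:3]@np.array([(u-c["cx"])/c["fx"],(v-c["cy"])/c["fy"],1]); return M[:3,3],d/np.linalg.norm(d)
def onz(c,u,v,z):
    o,d=ray(c,u,v); return o+d*(z-o[2])/d[2]
def tri(a,p,b,q):
    o1,d1=ray(a,*p);o2,d2=ray(b,*q)
    s=np.linalg.lstsq(np.c_[d1,-d2],o2-o1,rcond=None)[0]
    x,y=o1+s[0]*d1,o2+s[1]*d2
    return (x+y)/2,np.linalg.norm(x-y)*1e3
def proj(c,P):
    M=c["world_from_camera"]; p=M[:3,:3].T@(np.asarray(P)-M[:3,3]); return p[0]/p[2]*c["fx"]+c["cx"],p[1]/p[2]*c["fy"]+c["cy"]
def px(u,v,s,x,y): return (u+.5)/s-.5+x,(v+.5)/s-.5+y
E
python3 - <<'E'
from h import *
np.set_printoptions(precision=4,suppress=True)
T,S=cam("top"),cam("side")
t=[(273,110),(392,185),(150,183),(148,324),(271,392)]
s=[(372,234),(238,236),(428,136),(343,61),(211,61)]
P=[]
for a,b in zip(t,s):
    a=px(*a,6,145,180);b=px(*b,7,245,120)
    p,e=tri(T,a,S,b);P.append(p);print("stem",p,e,onz(T,*a,.107)[:2],onz(S,*b,.107)[:2])
# circle fit
def circ(P):
    P=np.array(P);A=np.c_[2*P[:,:2],np.ones(len(P))];r=np.linalg.lstsq(A,(P[:,:2]**2).sum(1),rcond=None)[0];return r[:2],np.sqrt(r[2]+r[:2]@r[:2])
print("stemcirc",circ(P))
# rim outer in top: bright mask hull
im=cv2.cvtColor(T["image"],cv2.COLOR_RGB2GRAY)
m=np.zeros_like(im);m[180:268,145:240]=(im[180:268,145:240]>165)
m=cv2.morphologyEx(m,cv2.MORPH_OPEN,np.ones((2,2)))
cs,_=cv2.findContours(m,cv2.RETR_EXTERNAL,cv2.CHAIN_APPROX_NONE);k=max(cs,key=cv2.contourArea);k=cv2.convexHull(k)[:,0]
Q=[onz(T,*p,.045) for p in k.astype(float)];c,r=circ(Q);print("rim",c,r,"resid",np.ptp([np.hypot(*(q[:2]-c)) for q in Q]))
for p in P: 
    d=p[:2]-c;print(np.hypot(*d),np.degrees(np.arctan2(d[1],d[0])))
for n,a,b,a2,b2 in (("L",(178,266),(142,184),(180,225),(175,302)),("R",(472,310),(410-268+268,78),(463,268),(438,200))):
    pass
q={}
for n,a,b,a2,b2 in (("L(+y)",(178,266),(410,78),(180,225),(438,200)),("R(-y)",(472,310),(142,184),(463,268),(175,302))):
    tip,e=tri(T,px(*a,6,250,105),S,px(*b,6,190,200)); base,e2=tri(T,px(*a2,6,250,105),S,px(*b2,6,190,200))
    d=tip-base; print(n,"tip",tip,e,"base",base,e2,"len",np.linalg.norm(d),"tilt",np.degrees(np.arccos(d[2]/np.linalg.norm(d))),"az",np.degrees(np.arctan2(d[1],d[0])))
    q[n]=tip
d=q["L(+y)"]-q["R(-y)"];print("sep",np.linalg.norm(d),"yaw",np.degrees(np.arctan2(-d[0],d[1])))
E
```

```text
stem [ 0.4811 -0.0463  0.1105] 1.0924469287929817 [ 0.4819 -0.0454] [ 0.4786 -0.0446]
stem [ 0.4597 -0.0784  0.1099] 1.178108444393326 [ 0.4597 -0.0787] [ 0.458  -0.0762]
stem [ 0.4614 -0.0115  0.1119] 0.36268147117767074 [ 0.462  -0.0108] [ 0.4582 -0.0079]
stem [ 0.4221 -0.0107  0.1088] 0.3367793016953714 [ 0.4223 -0.0103] [ 0.4207 -0.0096]
stem [ 0.4023 -0.0447  0.1115] 0.3103186472482295 [ 0.4025 -0.0444] [ 0.3989 -0.0417]
stemcirc (array([ 0.4415, -0.0445]), np.float64(0.03895934963710475))
rim [ 0.4388 -0.047 ] 0.062415463072948554 resid 0.015192589320386349
0.04225028432470899 0.8976462545062072
0.037746118223018627 -56.42970325163567
0.04210285878849914 57.5019707361946
0.03993756908966237 114.75157311664267
0.036552976599052364 176.52486538171954
L(+y) tip [ 0.5591 -0.1981  0.1258] 0.13732296744272013 base [ 0.5804 -0.2019  0.0909] 0.23083471910213324 len 0.041002525113009614 tilt 31.76437419960128 az 169.88223371307902
R(-y) tip [ 0.545  -0.2804  0.1247] 0.9550502729599561 base [ 0.5656 -0.2843  0.0918] 0.8058685349446139 len 0.038959403116355595 tilt 32.4405753845663 az 169.23791567108506
sep 0.08341043463193792 yaw -9.71344286313344
```

```bash
cat >> h.py <<'E'
from scipy.spatial.transform import Rotation as Rn
def tool(psi,tilt): # deg; tool z leans toward +x of heading psi by tilt
    return Rn.from_euler('xyz',[np.pi,-np.radians(tilt),np.radians(psi)])
def rel(o,pos,R):
    R0=Rn.from_euler('xyz',o["eef_rot"])
    sh=R0.inv().apply(np.asarray(pos)-o["ee_pos"]); rv=(R0.inv()*R).as_rotvec()/(np.pi/2)
    return np.round(np.r_[sh,rv],4), np.degrees(np.linalg.norm(rv)*np.pi/2)
E
python3 - <<'E'
from h import *
from station import status
np.set_printoptions(precision=4,suppress=True)
T,S=cam("top"),cam("side")
for n,a,b,a2,b2 in (("L(+y)",(178,266),(410,78),(180,225),(438,200)),("R(-y)",(472,310),(142,184),(463,268),(175,302))):
    t=[onz(T,*px(*a,6,250,105),.1229),onz(S,*px(*b,6,190,200),.1229)]
    c=[onz(T,*px(*a2,6,250,105),.088),onz(S,*px(*b2,6,190,200),.088)]
    print(n,*[x[:2] for x in t],"base",*[x[:2] for x in c])
    tip=sum(t)/2; ax=Rn.from_euler('z',-10,degrees=True).apply([-np.sin(np.radians(31.5)),0,np.cos(np.radians(31.5))])
    print("tip",tip,"axis",ax)
    o=status.get_obs()
    for k in (.06,.025,-.038): print(k,tip+k*ax,rel(o,tip+k*ax,tool(-10,31.5)))
E
```

```text
L(+y) [ 0.5598 -0.1984] [ 0.5576 -0.1969] base [ 0.5812 -0.2021] [ 0.5789 -0.2009]
tip [ 0.5587 -0.1977  0.1229] axis [-0.5146  0.0907  0.8526]
0.06 [ 0.5278 -0.1922  0.1741] (array([ 0.4072, -0.1627,  0.0311, -0.103 ,  0.34  ,  0.3629]), np.float64(45.70818771701068))
0.025 [ 0.5459 -0.1954  0.1442] (array([ 0.4224, -0.1526,  0.0609, -0.103 ,  0.34  ,  0.3629]), np.float64(45.70818771701068))
-0.038 [ 0.5783 -0.2011  0.0905] (array([ 0.4498, -0.1343,  0.1146, -0.103 ,  0.34  ,  0.3629]), np.float64(45.70818771701068))
R(-y) [ 0.5452 -0.2811] [ 0.5443 -0.2794] base [ 0.5663 -0.2853] [ 0.5639 -0.2829]
tip [ 0.5448 -0.2803  0.1229] axis [-0.5146  0.0907  0.8526]
0.06 [ 0.5139 -0.2748  0.1741] (array([ 0.3614, -0.0926,  0.031 , -0.103 ,  0.34  ,  0.3629]), np.float64(45.70818771701068))
0.025 [ 0.5319 -0.278   0.1442] (array([ 0.3766, -0.0824,  0.0608, -0.103 ,  0.34  ,  0.3629]), np.float64(45.70818771701068))
-0.038 [ 0.5643 -0.2837  0.0905] (array([ 0.4041, -0.0642,  0.1145, -0.103 ,  0.34  ,  0.3629]), np.float64(45.70818771701068))
```

```bash
python3 -m jog '[[0.1,-0.04,-0.03,0,0.05,0.08,0],[0.2,-0.08,-0.03,-0.05,0.17,0.18,0],[0.3,-0.12,0,-0.1,0.3,0.3,-0.1],[0.407,-0.163,0.03,-0.103,0.34,0.363,-0.15],[0.407,-0.163,0.03,-0.103,0.34,0.363,-0.15],[0.407,-0.163,0.031,-0.103,0.34,0.363,-0.15],[0.407,-0.163,0.031,-0.103,0.34,0.363,-0.15],[0.407,-0.163,0.031,-0.103,0.34,0.363,-0.15],[0.407,-0.163,0.031,-0.103,0.34,0.363,-0.15],[0.407,-0.163,0.031,-0.103,0.34,0.363,-0.15],[0.407,-0.163,0.031,-0.103,0.34,0.363,-0.15],[0.407,-0.163,0.031,-0.103,0.34,0.363,-0.15],[0.407,-0.163,0.031,-0.103,0.34,0.363,-0.15]]' 20
cat > snap.py <<'E'
import sys;from h import *;from station import status,camera
tag=sys.argv[1]
for n in("top","side"):
    c=camera(n);np.savez(n+tag+".npz",**c)
o=status.get_obs();print({k:np.round(o[k],4).tolist() for k in("time_s","ee_pos","eef_rot","force","grip_width","qpos")})
E
cat > crop.py <<'E'
import sys;from h import *
n,tag,x,y,w,h,s=sys.argv[1:];x,y,w,h,s=map(int,(x,y,w,h,s))
im=cam(n,tag)["image"][y:y+h,x:x+w,::-1];cv2.imwrite(f"pics/{n}{tag}_{x}_{y}.png",cv2.resize(im,None,fx=s,fy=s,interpolation=cv2.INTER_CUBIC))
E
python3 snap.py 1; python3 crop.py top 1 240 100 120 100 6;python3 crop.py side 1 180 120 130 150 5;ls pics
```

```text
time_s: 1.4
ee_pos: [0.527, -0.1932, 0.1744]
eef_rot: [3.141, -0.55, -0.176]
force: [0.2, -1.2, 0.6]
grip_width: 0.0398
{'time_s': 1.5, 'ee_pos': [0.5271, -0.1931, 0.1744], 'eef_rot': [3.1415, -0.5502, -0.1764], 'force': [-0.0417, 0.0869, 0.0175], 'grip_width': 0.04, 'qpos': [-0.496, 0.0949, 1.9439, 0.2968, 0.5961, 1.0479]}
side0.png
side1_180_120.png
spot.png
srack.png
top0.png
top1_240_100.png
tpot.png
track.png
```

View pics/top1_240_100.png

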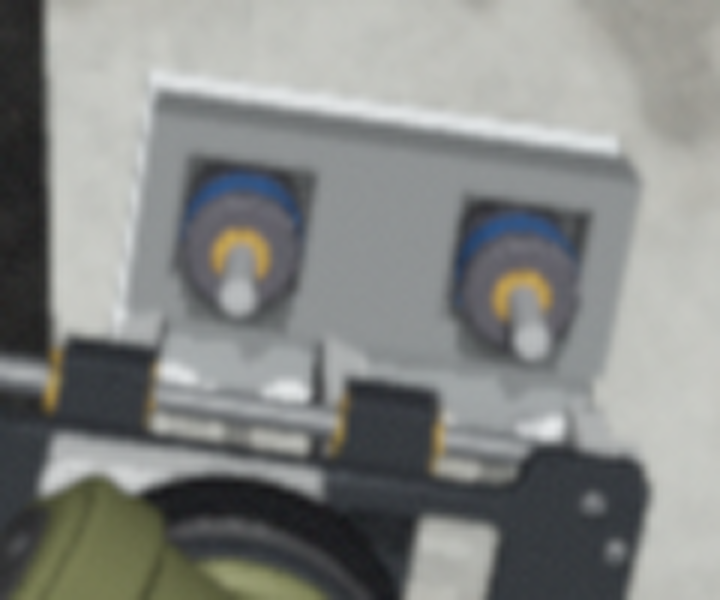

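View pics/side1_180_120.png

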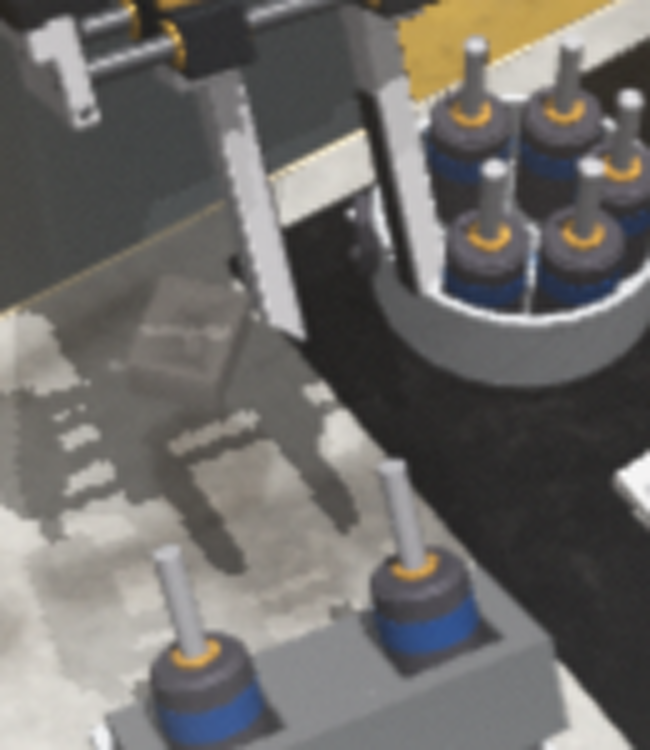

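Run:
```python
from h import *
from station import status
o=status.get_obs();R=Rn.from_euler('xyz',o["eef_rot"]).as_matrix();p=o["ee_pos"]
for n,s,x,y in (("top",6,240,100),("side",5,180,120)):
    c=cam(n,"1")
    for yy in(-.0325,-.02,.02,.0325):
        for xx in(-.008,.008):
            u,v=proj(c,p+R@[xx,yy,0]);print(n,yy,xx,np.round([(u+.5-x)*s-.5,(v+.5-y)*s-.5]))
    for k in (-.0,-.05): u,v=proj(c,p-R[:,2]*k);print(n,'axis',k,np.round([(u+.5-x)*s-.5,(v+.5-y)*s-.5]))
```

```text
top -0.0325 -0.008 [109. 378.]
top -0.0325 0.008 [117. 321.]
top -0.02 -0.008 [156. 385.]
top -0.02 0.008 [164. 328.]
top 0.02 -0.008 [305. 408.]
top 0.02 0.008 [315. 351.]
top 0.0325 -0.008 [352. 415.]
top 0.0325 0.008 [362. 358.]
top axis -0.0 [235. 368.]
top axis -0.05 [238. 312.]
side -0.0325 -0.008 [430. 273.]
side -0.0325 0.008 [448. 287.]
side -0.02 -0.008 [397. 285.]
side -0.02 0.008 [415. 299.]
side 0.02 -0.008 [289. 324.]
side 0.02 0.008 [305. 338.]
side 0.0325 -0.008 [255. 336.]
side 0.0325 0.008 [270. 351.]
side axis -0.0 [352. 311.]
side axis -0.05 [382. 442.]
```

The side view shows the finger corners at (305,338) and (415,292), within a pixel of where I projected them. The top view is about 2 mm off, so I'll trust the side camera and take the left stem tip as (0.558,-0.197).

Run:
```python
from h import *
from station import status
o=status.get_obs();tip=np.array([.5576,-.1969,.1229]);R=tool(-10,31.5);ax=-R.as_matrix()[:,2]
for k in(.02,-.038): print(k,rel(o,tip+k*ax,R)[0])
```

```text
0.02 [-0.0008 -0.0016  0.04    0.0007 -0.0003 -0.001 ]
-0.038 [-0.0008 -0.0017  0.098   0.0007 -0.0003 -0.001 ]
```

```bash
python3 -m jog '[[0,-0.001,0.02,0,0,0,-0.2],[-0.001,-0.002,0.04,0,0,0,-0.3],[-0.001,-0.002,0.05,0,0,0,-0.4],[-0.001,-0.002,0.06,0,0,0,-0.4],[-0.001,-0.002,0.075,0,0,0,-0.4],[-0.001,-0.002,0.09,0,0,0,-0.4],[-0.001,-0.002,0.098,0,0,0,-0.4],[-0.001,-0.002,0.098,0,0,0,-0.4],[-0.001,-0.002,0.098,0,0,0,-0.4],[-0.001,-0.002,0.098,0,0,0,-0.4]]' 20
python3 snap.py 2; python3 crop.py side 2 180 150 130 130 5;python3 crop.py top 2 240 100 120 100 6
```

```text
time_s: 2.5
ee_pos: [0.5771, -0.2001, 0.0911]
eef_rot: [3.141, -0.551, -0.176]
force: [0.9, 0.2, 0.5]
grip_width: 0.0281
{'time_s': 2.6, 'ee_pos': [0.5771, -0.2001, 0.091], 'eef_rot': [3.1412, -0.551, -0.1763], 'force': [0.7959, 0.719, -0.1649], 'grip_width': 0.0288, 'qpos': [-0.4584, 0.3276, 1.8868, 0.3656, 0.4188, 0.9923]}
```

View pics/side2_180_150.png

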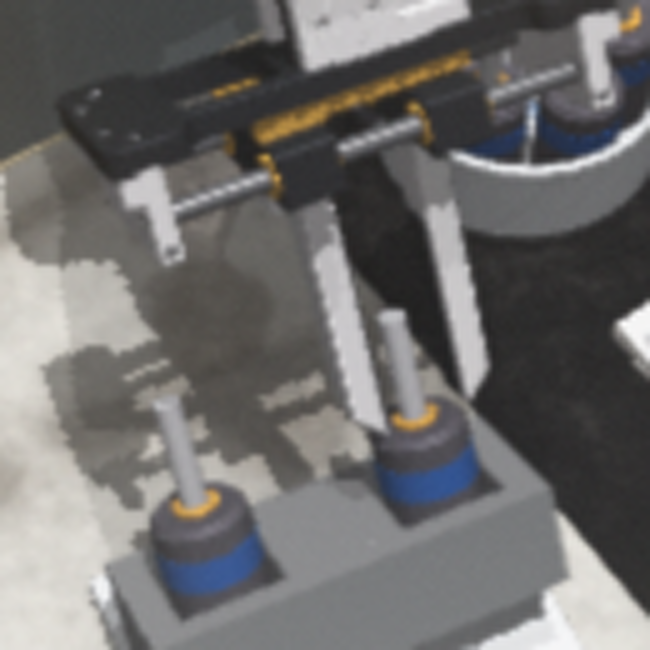

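View pics/top2_240_100.png

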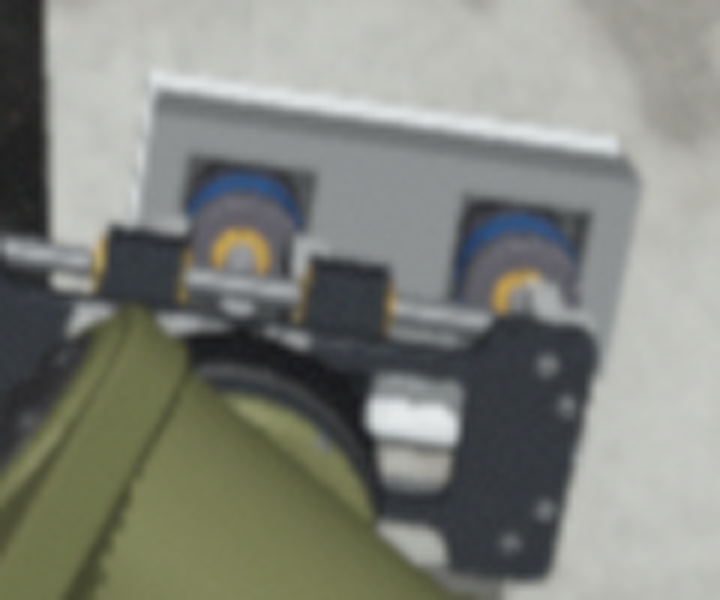

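```bash
python3 -m jog '[[0,0,0,0,0,0,-0.7],[0,0,0,0,0,0,-0.85],[0,0,0,0,0,0,-1],[0,0,0,0,0,0,-1],[0,0,0,0,0,0,-1],[0,0,0,0,0,0,-1]]' 30
python3 snap.py 3; python3 crop.py side 3 180 150 130 130 5
```

```text
time_s: 3.2
ee_pos: [0.5771, -0.2001, 0.0911]
eef_rot: [3.141, -0.551, -0.176]
force: [-0.6, 0.4, 3.1]
grip_width: 0.0097
{'time_s': 3.3, 'ee_pos': [0.5772, -0.2001, 0.0911], 'eef_rot': [3.1412, -0.5512, -0.1763], 'force': [-2.232, 0.7438, 2.7032], 'grip_width': 0.0095, 'qpos': [-0.4584, 0.3275, 1.8867, 0.3656, 0.4188, 0.9923]}
```

View pics/side3_180_150.png

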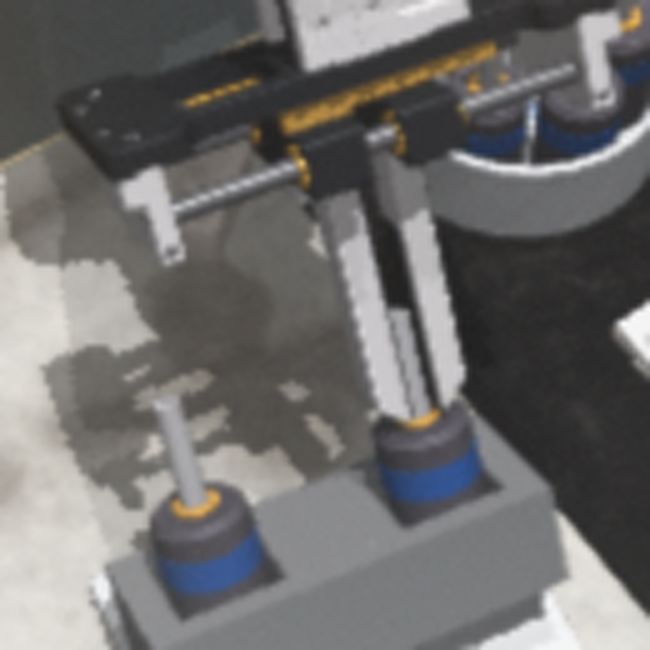

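```bash
python3 -m jog '[[0,0,-0.004,0,0,0,-1],[0,0,-0.01,0,0,0,-1],[0,0,-0.02,0,0,0,-1],[0,0,-0.03,0,0,0,-1],[0,0,-0.04,0,0,0,-1],[0,0,-0.05,0,0,0,-1],[0,0,-0.06,0,0,0,-1],[0,0,-0.07,0,0,0,-1],[0,0,-0.08,0,0,0,-1],[0,0,-0.09,0,0,0,-1],[0,0,-0.09,0,0,0,-1]]' 30
python3 - <<'E'
from h import *
from station import status
o=status.get_obs();print(o["force"],o["grip_width"],o["ee_pos"])
g=np.array([.4217,-.0781])
print(rel(o,[.43,-.13,.22],tool(-1,0)),rel(o,[g[0],g[1],.20],tool(-1,0)))
E
```

```text
time_s: 4.4
ee_pos: [0.5307, -0.1919, 0.1693]
eef_rot: [3.14, -0.553, -0.176]
force: [-0.4, -0.5, -1.5]
grip_width: 0.0095
[-0.42039152 -0.46405921 -1.47410257] 0.009531085955665205 [ 0.53068908 -0.19191933  0.16928508]
(array([-0.0669, -0.0432, -0.101 ,  0.0286, -0.3513, -0.0986]), np.float64(32.937346151214214)) (array([-0.0921, -0.0929, -0.0931,  0.0286, -0.3513, -0.0986]), np.float64(32.937346151214214))
```

```bash
python3 -m jog '[[-0.01,-0.006,-0.015,0.002,-0.04,-0.01,-1],[-0.025,-0.015,-0.035,0.006,-0.1,-0.03,-1],[-0.04,-0.025,-0.06,0.012,-0.17,-0.05,-1],[-0.055,-0.035,-0.08,0.02,-0.25,-0.07,-1],[-0.067,-0.043,-0.1,0.029,-0.32,-0.09,-1],[-0.075,-0.06,-0.1,0.029,-0.351,-0.099,-1],[-0.085,-0.075,-0.1,0.029,-0.351,-0.099,-1],[-0.094,-0.092,-0.093,0.029,-0.351,-0.099,-1],[-0.094,-0.092,-0.093,0.029,-0.351,-0.099,-1],[-0.094,-0.092,-0.093,0.029,-0.351,-0.099,-1],[-0.094,-0.092,-0.093,0.029,-0.351,-0.099,-1]]' 30
python3 snap.py 4; python3 crop.py side 4 220 50 120 150 5; python3 crop.py top 4 145 150 120 110 5
```

```text
time_s: 5.5
ee_pos: [0.4203, -0.0793, 0.1994]
eef_rot: [-3.141, -0.001, -0.017]
force: [-0.3, 0.5, -1.7]
grip_width: 0.0093
{'time_s': 5.6, 'ee_pos': [0.4202, -0.0793, 0.1993], 'eef_rot': [-3.1414, -0.001, -0.0174], 'force': [-0.5261, -0.1391, -1.3535], 'grip_width': 0.0092, 'qpos': [-0.2725, 0.0285, 1.852, 0.0005, 1.2602, 1.3155]}
```

View pics/side4_220_50.png

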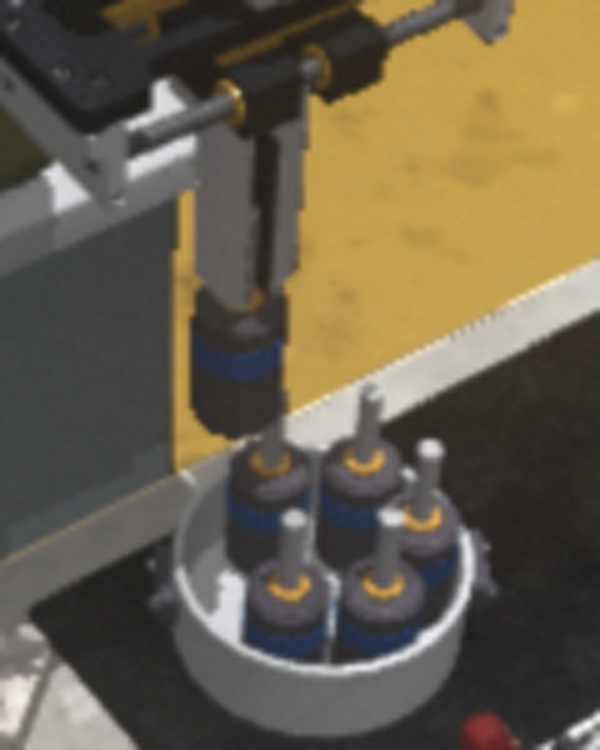

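View pics/top4_145_150.png

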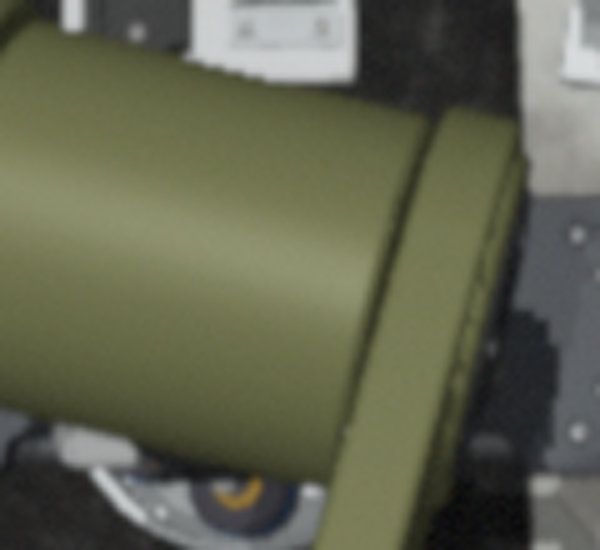

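```bash
cat > over.py <<'E'
import sys;from h import *
# overlay vertical cartridge outline at given tcp xyz(foot = tcp z-.064)
n,tag,x0,y0,w,h,s,X,Y,Zf=sys.argv[1:];x0,y0,w,h,s=map(int,(x0,y0,w,h,s));P=np.array([float(X),float(Y),float(Zf)])
c=cam(n,tag);im=c["image"][y0:y0+h,x0:x0+w,::-1];im=cv2.resize(im,None,fx=s,fy=s,interpolation=cv2.INTER_CUBIC)
for z,r in((0,.0145),(.005,.018),(.06,.005),(.102,.005)):
    q=[]
    for a in np.linspace(0,2*np.pi,40):
        u,v=proj(c,P+[r*np.cos(a),r*np.sin(a),z]);q.append([(u+.5-x0)*s-.5,(v+.5-y0)*s-.5])
    cv2.polylines(im,[np.int32(np.round(q))],True,(0,255,0) if z<.05 else (255,0,255),1)
cv2.imwrite(f"pics/ov_{n}{tag}.png",im)
E
python3 over.py side 4 220 50 120 150 5 .4202 -.0793 .1353
```

```text
(no output)
```

View pics/ov_side4.png

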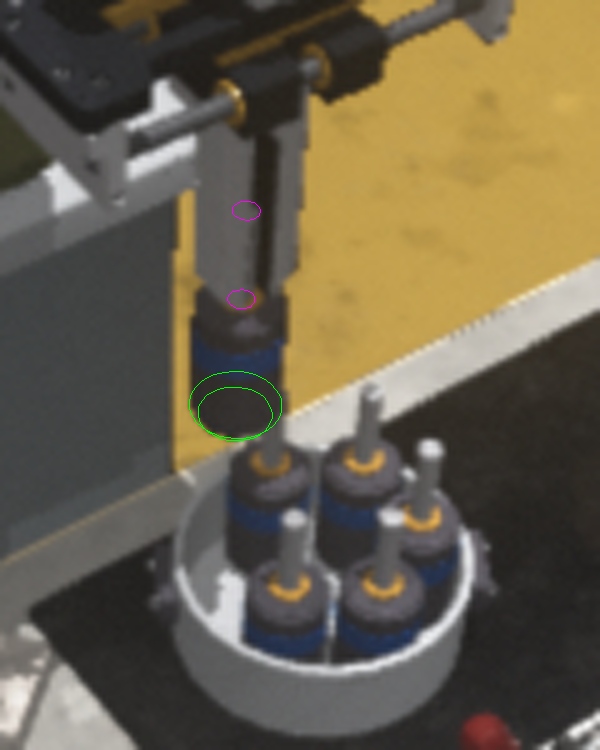

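```bash
python3 -m jog '[[-0.002,-0.003,0.01,0,0,0,-1],[-0.002,-0.003,0.025,0,0,0,-1],[-0.002,-0.003,0.04,0,0,0,-1],[-0.002,-0.003,0.05,0,0,0,-1],[-0.002,-0.003,0.06,0,0,0,-1],[-0.002,-0.003,0.06,0,0,0,-1],[-0.002,-0.003,0.06,0,0,0,-1]]' 30
python3 snap.py 5; python3 over.py side 5 220 50 120 150 5 .4185 -.0765 .0753
```

```text
time_s: 6.3
ee_pos: [0.4185, -0.0763, 0.1395]
eef_rot: [-3.141, -0.001, -0.017]
force: [1.0, -0.6, -1.4]
grip_width: 0.0097
{'time_s': 6.4, 'ee_pos': [0.4186, -0.0763, 0.1398], 'eef_rot': [3.1416, -0.0019, -0.0175], 'force': [0.3247, -0.4042, -1.3792], 'grip_width': 0.0093, 'qpos': [-0.2668, 0.0928, 1.9324, 0.0005, 1.1146, 1.3213]}
```

View pics/ov_side5.png

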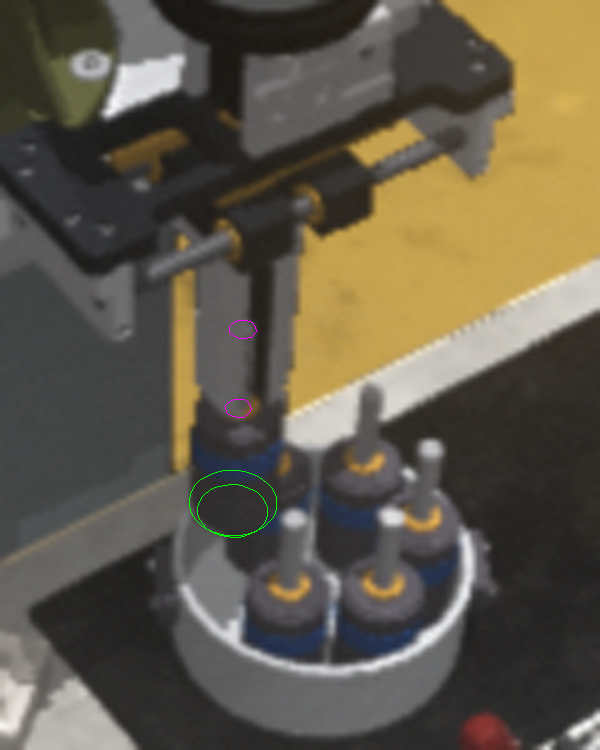

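```bash
python3 -m jog '[[-0.001,0,0.003,0,0,0,-1],[-0.001,0,0.01,0,0,0,-1],[-0.001,0,0.018,0,0,0,-1],[-0.001,0,0.024,0,0,0,-1],[-0.001,0,0.03,0,0,0,-1],[-0.001,0,0.03,0,0,0,-1]]' 30
python3 snap.py 6; python3 crop.py side 6 220 80 120 120 5;python3 over.py side 6 220 80 120 120 5 .4195 -.0763 .0455
```

```text
time_s: 7.0
ee_pos: [0.4173, -0.0762, 0.1089]
eef_rot: [-3.141, -0.0, -0.017]
force: [0.7, 1.0, -0.6]
grip_width: 0.0093
{'time_s': 7.1, 'ee_pos': [0.4177, -0.0763, 0.1097], 'eef_rot': [-3.1416, -0.0017, -0.0174], 'force': [-0.428, 0.2155, -1.4458], 'grip_width': 0.0092, 'qpos': [-0.2673, 0.1347, 1.9653, 0.0005, 1.0401, 1.3206]}
```

View pics/ov_side6.png

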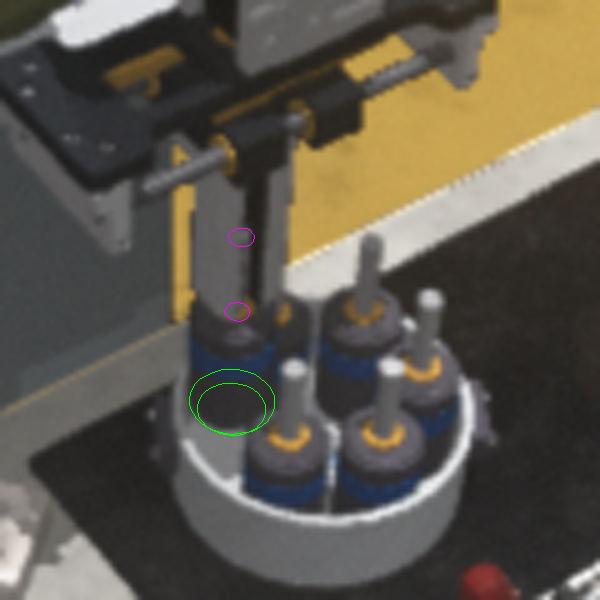

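```bash
python3 -m jog '[[0,0,0.006,0,0,0,-1],[0,0,0.014,0,0,0,-1],[0,0,0.022,0,0,0,-1],[0,0,0.03,0,0,0,-1],[0,0,0.034,0,0,0,-1],[0,0,0.036,0,0,0,-1],[0,0,0.036,0,0,0,-1]]' 30
python3 -m jog '[[0,0,0.001,0,0,0,-1],[0,0,0.002,0,0,0,-1],[0,0,0.003,0,0,0,-1],[0,0,0.003,0,0,0,-1]]' 30
```

```text
time_s: 7.8
ee_pos: [0.4177, -0.0763, 0.0735]
eef_rot: [-3.141, -0.001, -0.017]
force: [0.6, -0.1, -2.1]
grip_width: 0.0096
time_s: 8.2
ee_pos: [0.418, -0.0764, 0.0708]
eef_rot: [3.141, -0.002, -0.017]
force: [0.5, -0.6, 2.7]
grip_width: 0.0093
```

```bash
python3 -m jog '[[0,0,0.0005,0,0,0,-1],[0,0,0.001,0,0,0,-1],[0,0,0.001,0,0,0,-1]]' 30
python3 snap.py 7; python3 over.py side 7 220 80 120 120 5 .4195 -.0763 .005;python3 crop.py side 7 220 80 120 120 5
```

```text
time_s: 8.5
ee_pos: [0.4185, -0.0765, 0.0707]
eef_rot: [3.141, -0.003, -0.017]
force: [-2.9, 1.1, 12.1]
grip_width: 0.0094
{'time_s': 8.6, 'ee_pos': [0.4185, -0.0765, 0.0707], 'eef_rot': [3.1412, -0.0034, -0.0174], 'force': [-1.92, 0.8938, 13.5781], 'grip_width': 0.0091, 'qpos': [-0.2672, 0.2004, 1.997, 0.0006, 0.9408, 1.3206]}
```

View pics/ov_side7.png

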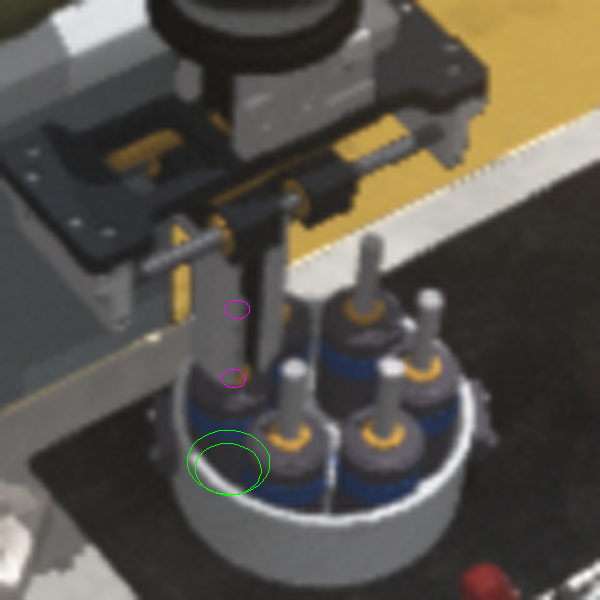

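```bash
python3 -m jog '[[0,0,0,0,0,0,-0.8],[0,0,0,0,0,0,-0.6],[0,0,0,0,0,0,-0.6],[0,0,-0.005,0,0,0,-0.6],[0,0,-0.02,0,0,0,-0.6],[0,0,-0.04,0,0,0,-0.6],[0,0,-0.07,0,0,0,-0.6],[0,0,-0.1,0,0,0,-0.6],[0.02,0.04,-0.13,0,0,0,-0.5],[0.04,0.08,-0.13,0,0,0,-0.5],[0.06,0.12,-0.13,0,0,0,-0.5],[0.07,0.14,-0.13,0,0,0,-0.4]]' 30
python3 snap.py 8; python3 crop.py side 8 220 80 120 120 5;python3 crop.py top 8 145 150 120 120 5
```

```text
time_s: 9.8
ee_pos: [0.4863, -0.2204, 0.2012]
eef_rot: [3.141, -0.004, -0.019]
force: [0.7, 0.2, 0.6]
grip_width: 0.0272
{'time_s': 9.9, 'ee_pos': [0.486, -0.2197, 0.2006], 'eef_rot': [3.1414, -0.0027, -0.0197], 'force': [0.7607, 0.2932, -0.203], 'grip_width': 0.0282, 'qpos': [-0.4938, 0.2652, 1.5769, 0.0011, 1.297, 1.0963]}
```

View pics/side8_220_80.png

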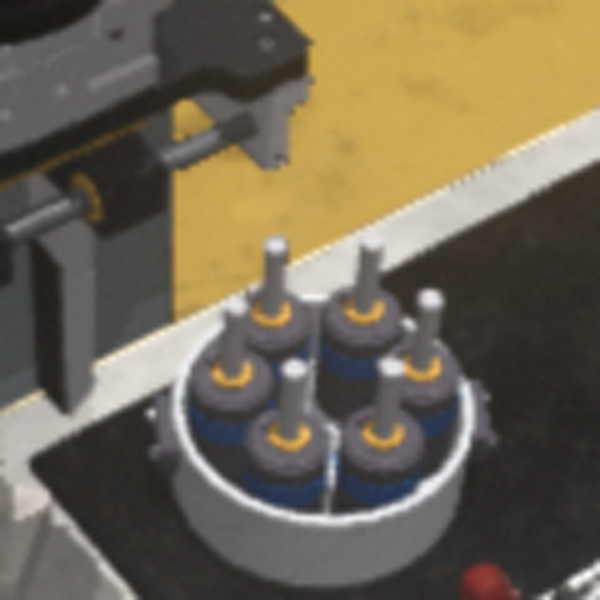

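View pics/top8_145_150.png

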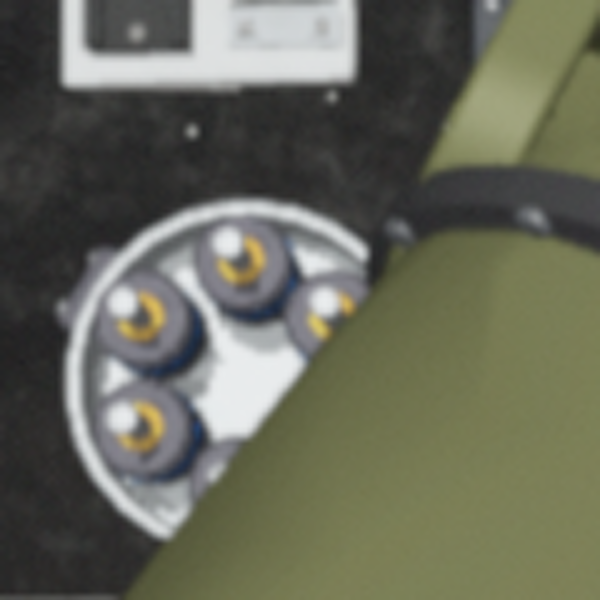

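Run:
```python
from h import *
from station import status
np.set_printoptions(precision=4,suppress=True)
S=cam("side","8")
N=dict(A=(392,366),B=(295,366),C=(431,298),D=(371,245),E=(276,243),F=(235,308))
P={k:onz(S,*px(*v,5,220,80),.107)[:2] for k,v in N.items()}
for k in P: print(k,P[k])
A=np.array(list(P.values()));M=np.c_[2*A,np.ones(6)];r=np.linalg.lstsq(M,(A**2).sum(1),rcond=None)[0];c=r[:2];print("c",c,"mean",A.mean(0),np.linalg.norm(A-c,axis=1))
ks="ABFEDC";print([round(float(np.linalg.norm(P[ks[i]]-P[ks[(i+1)%6]])),4) for i in range(6)])
o=status.get_obs();tip=np.array([.5443+.0004,-.2794+.0003,.1235]);R=tool(-10,31.5);ax=-R.as_matrix()[:,2]
for k in(.06,.02,-.038): print(k,rel(o,tip+k*ax,R)[0])
```

```text
A [ 0.4785 -0.0438]
B [ 0.457  -0.0754]
C [ 0.4587 -0.0081]
D [ 0.4217 -0.0098]
E [ 0.3989 -0.0415]
F [ 0.4187 -0.0767]
c [ 0.4388 -0.0427] mean [ 0.4389 -0.0425] [0.0397 0.0374 0.0399 0.037  0.04   0.0395]
[0.0382, 0.0383, 0.0405, 0.039, 0.0371, 0.0408]
0.06 [ 0.0289  0.0534  0.026  -0.0271  0.3476  0.0961]
0.02 [ 0.0494  0.0566  0.0602 -0.0271  0.3476  0.0961]
-0.038 [ 0.0792  0.0613  0.1097 -0.0271  0.3476  0.0961]
```

```bash
python3 -m jog '[[0.01,0.02,0.005,-0.005,0.08,0.02,-0.4],[0.02,0.04,0.01,-0.012,0.17,0.05,-0.4],[0.025,0.05,0.02,-0.02,0.26,0.075,-0.4],[0.029,0.053,0.026,-0.027,0.348,0.096,-0.4],[0.029,0.053,0.026,-0.027,0.348,0.096,-0.4],[0.029,0.053,0.026,-0.027,0.348,0.096,-0.4],[0.029,0.053,0.026,-0.027,0.348,0.096,-0.4],[0.049,0.057,0.06,-0.027,0.348,0.096,-0.4],[0.049,0.057,0.06,-0.027,0.348,0.096,-0.4],[0.049,0.057,0.06,-0.027,0.348,0.096,-0.4],[0.049,0.057,0.06,-0.027,0.348,0.096,-0.4]]' 30
python3 snap.py 9;python3 crop.py side 9 150 150 130 130 5;python3 - <<'E'
from h import *
from station import status
o=status.get_obs();tip=np.array([.5447,-.2791,.1235]);R=tool(-10,31.5);ax=-R.as_matrix()[:,2]
for k in(.02,-.038): print(k,rel(o,tip+k*ax,R)[0])
E
```

```text
time_s: 11.0
ee_pos: [0.5344, -0.2777, 0.1422]
eef_rot: [3.141, -0.551, -0.173]
force: [-0.3, 0.3, 0.3]
grip_width: 0.0283
{'time_s': 11.1, 'ee_pos': [0.5342, -0.2778, 0.1422], 'eef_rot': [3.1407, -0.552, -0.1736], 'force': [-0.4057, 0.0816, 0.0175], 'grip_width': 0.0281, 'qpos': [-0.6486, 0.2407, 1.8573, 0.4451, 0.5886, 0.7804]}
0.02 [-0.0008 -0.0006  0.0015  0.0002 -0.0014  0.0005]
-0.038 [-0.0009 -0.0006  0.0595  0.0002 -0.0014  0.0005]
```

View pics/side9_150_150.png

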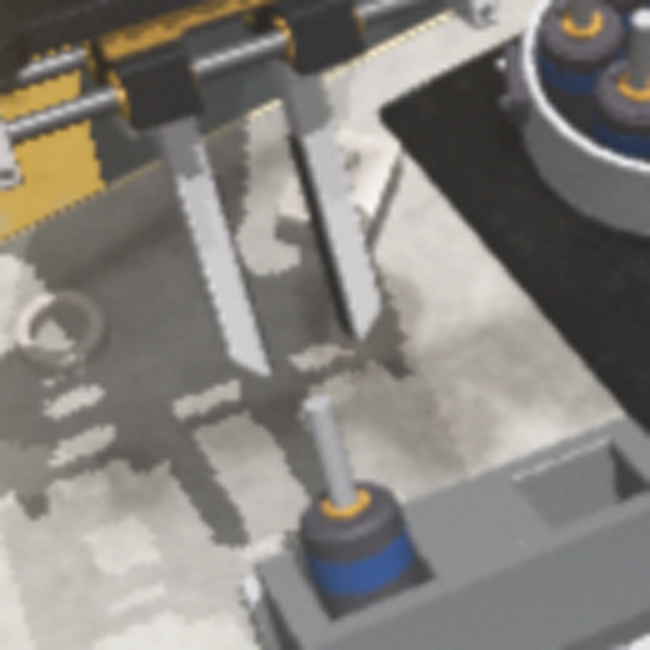

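Run:
```python
from h import *
from station import status
o=status.get_obs();R=Rn.from_euler('xyz',o["eef_rot"]).as_matrix();p=o["ee_pos"];c=cam("side","9")
for k in(0,.0185,.06):
  u,v=proj(c,p+R[:,2]*k);print(k,(u+.5-150)*5-.5,(v+.5-150)*5-.5)
for y in(-.014,.014):
  u,v=proj(c,p+R@[.008,y,0]);print(y,(u+.5-150)*5-.5,(v+.5-150)*5-.5)
for t in ([.5447,-.2791,.1235],): 
  u,v=proj(c,np.array(t));print((u+.5-150)*5-.5,(v+.5-150)*5-.5)
```

```text
0 302.8768239049914 348.83401861515495
0.0185 316.6003305798138 396.6450748470241
0.06 346.39547397928067 500.4477916207203
-0.014 349.27956967858887 342.9542540244135
0.014 269.8487323891264 372.73673850344346
319.66224139877437 402.6502255949252
```

The projected tool axis runs through the observed stem tip at (317,403) and its base at (345,503), so I'll go down and grip.

```bash
python3 -m jog '[[-0.001,-0.001,0.01,0,0,0,-0.4],[-0.001,-0.001,0.025,0,0,0,-0.4],[-0.001,-0.001,0.04,0,0,0,-0.4],[-0.001,-0.001,0.052,0,0,0,-0.4],[-0.001,-0.001,0.0595,0,0,0,-0.4],[-0.001,-0.001,0.0595,0,0,0,-0.4],[-0.001,-0.001,0.0595,0,0,0,-0.5],[-0.001,-0.001,0.0595,0,0,0,-0.7],[-0.001,-0.001,0.0595,0,0,0,-0.85],[-0.001,-0.001,0.0595,0,0,0,-1],[-0.001,-0.001,0.0595,0,0,0,-1],[-0.001,-0.001,0.0595,0,0,0,-1],[-0.001,-0.001,0.0595,0,0,0,-1]]' 30
python3 -m jog '[[0,0,-0.004,0,0,0,-1],[0,0,-0.01,0,0,0,-1],[0,0,-0.02,0,0,0,-1],[0,0,-0.03,0,0,0,-1],[0,0,-0.04,0,0,0,-1],[0,0,-0.05,0,0,0,-1],[0,0,-0.06,0,0,0,-1],[0,0,-0.07,0,0,0,-1],[0,0,-0.08,0,0,0,-1],[0,0,-0.09,0,0,0,-1],[0,0,-0.1,0,0,0,-1],[0,0,-0.1,0,0,0,-1]]' 30
python3 - <<'E'
from h import *
from station import status
o=status.get_obs();print(o["force"],o["grip_width"],o["ee_pos"])
print(rel(o,[.47,-.16,.23],tool(-1,0)),rel(o,[.4388,-.0427,.205],tool(-1,0)))
E
```

```text
time_s: 12.4
ee_pos: [0.5644, -0.2825, 0.0916]
eef_rot: [3.14, -0.553, -0.174]
force: [-3.2, -2.4, 5.1]
grip_width: 0.0093
time_s: 13.6
ee_pos: [0.5126, -0.2735, 0.1781]
eef_rot: [3.139, -0.554, -0.173]
force: [-0.5, -0.1, -1.5]
grip_width: 0.0093
[-0.4928657  -0.14223241 -1.49879066] 0.00931826003123056 [ 0.51259449 -0.27351995  0.17814496]
(array([-0.025 , -0.1043, -0.0767,  0.0291, -0.3521, -0.0971]), np.float64(32.979243967729786)) (array([-0.0815, -0.2144, -0.0826,  0.0291, -0.3521, -0.0971]), np.float64(32.979243967729786))
```

```bash
python3 -m jog '[[-0.006,-0.026,-0.02,0.004,-0.06,-0.02,-1],[-0.012,-0.052,-0.04,0.01,-0.14,-0.04,-1],[-0.018,-0.078,-0.06,0.018,-0.22,-0.06,-1],[-0.025,-0.104,-0.077,0.026,-0.3,-0.085,-1],[-0.038,-0.13,-0.09,0.029,-0.352,-0.097,-1],[-0.055,-0.16,-0.09,0.029,-0.352,-0.097,-1],[-0.07,-0.19,-0.085,0.029,-0.352,-0.097,-1],[-0.082,-0.214,-0.083,0.029,-0.352,-0.097,-1],[-0.082,-0.214,-0.083,0.029,-0.352,-0.097,-1],[-0.082,-0.214,-0.083,0.029,-0.352,-0.097,-1],[-0.082,-0.214,-0.083,0.029,-0.352,-0.097,-1],[-0.082,-0.214,-0.083,0.029,-0.352,-0.097,-1]]' 30
python3 snap.py 10;python3 - <<'E'
from h import *
from station import status
o=status.get_obs();print(rel(o,[.4388,-.0427,.135],tool(-1,0)))
E
python3 over.py side 10 220 50 120 150 5 .4388 -.0427 .139
```

```text
time_s: 14.8
ee_pos: [0.4383, -0.0437, 0.2052]
eef_rot: [3.141, -0.001, -0.019]
force: [-0.1, 1.4, -2.0]
grip_width: 0.0097
{'time_s': 14.9, 'ee_pos': [0.4382, -0.0435, 0.2052], 'eef_rot': [3.1414, -0.0004, -0.0185], 'force': [-0.2736, 0.181, -1.5722], 'grip_width': 0.0093, 'qpos': [-0.1822, 0.0528, 1.8125, -0.0001, 1.2759, 1.4072]}
(array([ 0.0005, -0.0009,  0.0702,  0.0001, -0.0003, -0.0007]), np.float64(0.06578050476017017))
```

View pics/ov_side10.png

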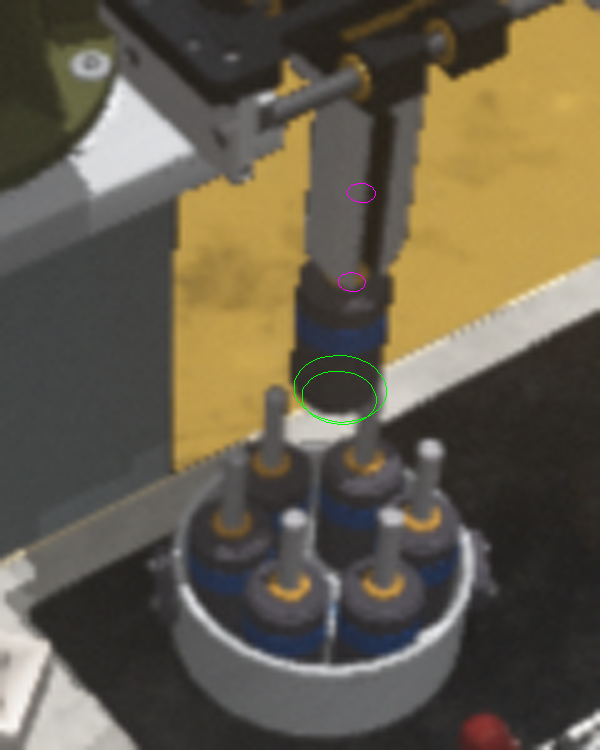

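Run:
```python
from h import *
for tag,X,Y,Z,x0,y0,o in(("4",.4202,-.0793,.1993,245,85,"a"),("10",.4382,-.0435,.2052,265,85,"b")):
    c=cam("side",tag);s=10;im=cv2.resize(c["image"][y0:y0+58,x0:x0+45,::-1],None,fx=s,fy=s,interpolation=cv2.INTER_CUBIC)
    for z,r in((-.0657,.0145),(-.0607,.018),(-.0057,.0055)):
        q=[]
        for a in np.linspace(0,2*np.pi,40):
            u,v=proj(c,np.array([X,Y,Z])+[r*np.cos(a),r*np.sin(a),z]);q.append([(u+.5-x0)*s-.5,(v+.5-y0)*s-.5])
        cv2.polylines(im,[np.int32(np.round(q))],True,(0,255,0),1)
    cv2.imwrite(f"pics/z{o}.png",im)
a,b=[cv2.imread(f"pics/z{k}.png") for k in"ab"];cv2.imwrite("pics/cmp.png",np.hstack([a[:,:400],b[:,:400]]))
```

```text
(no output)
```

View pics/cmp.png

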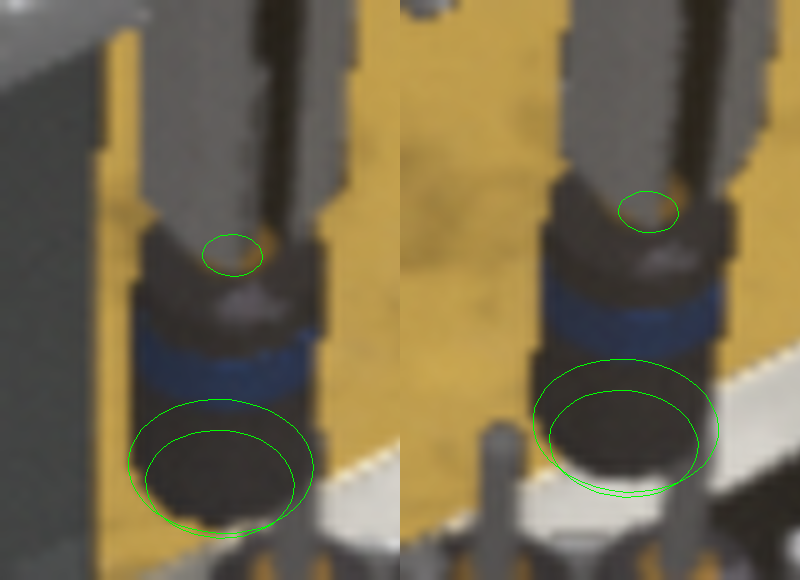

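```bash
python3 -m jog '[[0.001,-0.001,0.01,0,0,0,-1],[0.001,-0.001,0.025,0,0,0,-1],[0.001,-0.001,0.04,0,0,0,-1],[0.001,-0.001,0.05,0,0,0,-1],[0.001,-0.001,0.06,0,0,0,-1],[0.001,-0.001,0.062,0,0,0,-1],[0.001,-0.001,0.062,0,0,0,-1],[0.001,-0.001,0.062,0,0,0,-1]]' 30
python3 snap.py 11
python3 over.py side 11 220 50 120 150 5 .4390 -.0427 .0785
```

```text
time_s: 15.7
ee_pos: [0.4395, -0.0426, 0.1436]
eef_rot: [3.141, -0.001, -0.019]
force: [0.5, 0.3, -1.7]
grip_width: 0.0095
{'time_s': 15.8, 'ee_pos': [0.4395, -0.0426, 0.1436], 'eef_rot': [3.1413, -0.0013, -0.0185], 'force': [0.2995, 0.1437, -1.7999], 'grip_width': 0.0094, 'qpos': [-0.1795, 0.1239, 1.8877, -0.0001, 1.1287, 1.4098]}
```

View pics/ov_side11.png

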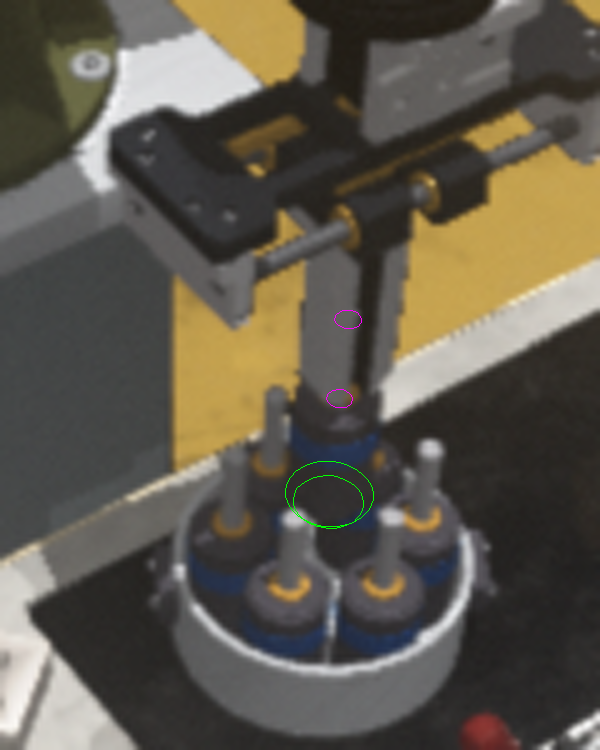

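```bash
python3 -m jog '[[-0.0005,0,0.004,0,0,0,-1],[-0.0005,0,0.008,0,0,0,-1],[-0.0005,0,0.012,0,0,0,-1],[-0.0005,0,0.015,0,0,0,-1],[-0.0005,0,0.018,0,0,0,-1],[-0.0005,0,0.02,0,0,0,-1],[-0.0005,0,0.02,0,0,0,-1]]' 30; python3 -m jog '[[0,0,0.003,0,0,0,-1],[0,0,0.006,0,0,0,-1],[0,0,0.009,0,0,0,-1],[0,0,0.012,0,0,0,-1],[0,0,0.012,0,0,0,-1]]' 30
```

```text
time_s: 16.5
ee_pos: [0.4389, -0.0426, 0.1233]
eef_rot: [3.141, -0.001, -0.019]
force: [-0.7, 0.1, -2.0]
grip_width: 0.0096
time_s: 17.0
ee_pos: [0.4387, -0.0426, 0.1109]
eef_rot: [3.141, -0.0, -0.018]
force: [-0.1, -0.6, -2.3]
grip_width: 0.0096
```

```bash
python3 -m jog '[[0,0,0.004,0,0,0,-1],[0,0,0.01,0,0,0,-1],[0,0,0.016,0,0,0,-1],[0,0,0.022,0,0,0,-1],[0,0,0.028,0,0,0,-1],[0,0,0.033,0,0,0,-1],[0,0,0.033,0,0,0,-1]]' 30; python3 -m jog '[[0,0,0.001,0,0,0,-1],[0,0,0.002,0,0,0,-1],[0,0,0.003,0,0,0,-1],[0,0,0.004,0,0,0,-1],[0,0,0.004,0,0,0,-1]]' 30; python3 snap.py 12;python3 crop.py side 12 220 60 120 140 5
```

```text
time_s: 17.7
ee_pos: [0.4384, -0.0425, 0.0772]
eef_rot: [-3.142, 0.001, -0.018]
force: [0.4, 0.9, -1.9]
grip_width: 0.0095
time_s: 18.2
ee_pos: [0.4384, -0.0425, 0.0731]
eef_rot: [-3.142, 0.001, -0.019]
force: [0.4, -0.3, -2.5]
grip_width: 0.0092
{'time_s': 18.3, 'ee_pos': [0.4385, -0.0425, 0.0732], 'eef_rot': [-3.1416, 0.0008, -0.0186], 'force': [-0.362, -0.2879, -2.4794], 'grip_width': 0.0092, 'qpos': [-0.1798, 0.2291, 1.9533, -0.0001, 0.9599, 1.4096]}
```

View pics/side12_220_60.png

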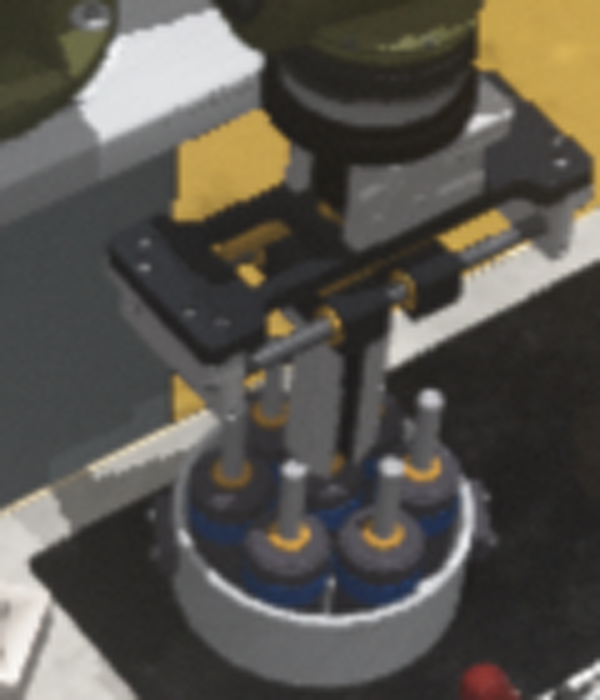

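```bash
python3 -m jog '[[0,0,0.001,0,0,0,-1],[0,0,0.002,0,0,0,-1],[0,0,0.002,0,0,0,-1]]' 30; python3 -m jog '[[0,0,0.0005,0,0,0,-1],[0,0,0.001,0,0,0,-1],[0,0,0.001,0,0,0,-1]]' 30
```

```text
time_s: 18.6
ee_pos: [0.4384, -0.0425, 0.0711]
eef_rot: [-3.142, 0.001, -0.019]
force: [-0.0, 0.2, -2.5]
grip_width: 0.0089
time_s: 18.9
ee_pos: [0.4386, -0.0426, 0.0704]
eef_rot: [3.142, 0.0, -0.019]
force: [0.1, -0.1, 4.2]
grip_width: 0.0093
```

```bash
python3 -m jog '[[0,0,0.0005,0,0,0,-1],[0,0,0.0005,0,0,0,-1]]' 30; python3 -m jog '[[0,0,0,0,0,0,-0.8],[0,0,0,0,0,0,-0.6],[0,0,0,0,0,0,-0.6],[0,0,-0.005,0,0,0,-0.6],[0,0,-0.02,0,0,0,-0.6],[0,0,-0.04,0,0,0,-0.6],[0,0,-0.07,0,0,0,-0.6],[0,0,-0.1,0,0,0,-0.6],[-0.02,0.04,-0.15,0,0,0,-0.5],[-0.04,0.08,-0.15,0,0,0,-0.5],[-0.07,0.12,-0.15,0,0,0,-0.5],[-0.1,0.17,-0.15,0,0,0,-0.4],[-0.14,0.22,-0.15,0,0,0,0],[-0.17,0.26,-0.15,0,0,0,0],[-0.17,0.3,-0.15,0,0,0,0],[-0.17,0.3,-0.15,0,0,0,0],[-0.17,0.3,-0.15,0,0,0,0]]' 30
python3 snap.py 13; python3 crop.py side 13 220 80 120 120 5;python3 crop.py top 13 145 170 120 100 5;python3 -c "
import cv2;from h import *
cv2.imwrite('pics/top13f.png',cam('top','13')['image'][...,::-1])"
```

```text
time_s: 19.1
ee_pos: [0.4389, -0.0426, 0.0703]
eef_rot: [3.141, -0.0, -0.018]
force: [-0.4, 1.0, 8.3]
grip_width: 0.0095
time_s: 20.8
ee_pos: [0.2626, -0.3405, 0.2203]
eef_rot: [-3.141, 0.0, -0.021]
force: [-0.7, 0.5, 0.6]
grip_width: 0.0467
{'time_s': 20.9, 'ee_pos': [0.2636, -0.3386, 0.2203], 'eef_rot': [-3.1411, -0.0001, -0.0185], 'force': [0.6937, 0.91, -0.7992], 'grip_width': 0.0472, 'qpos': [-0.9948, 0.0133, 1.8171, 0.0003, 1.3115, 0.5944]}
```

View pics/side13_220_80.png

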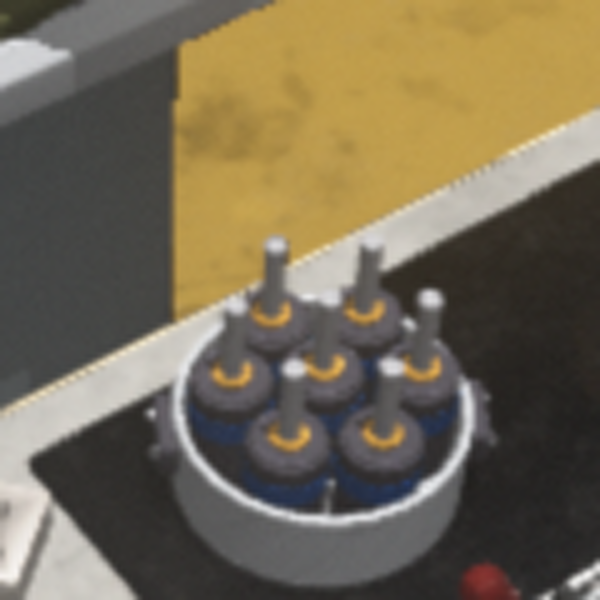

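View pics/top13_145_170.png

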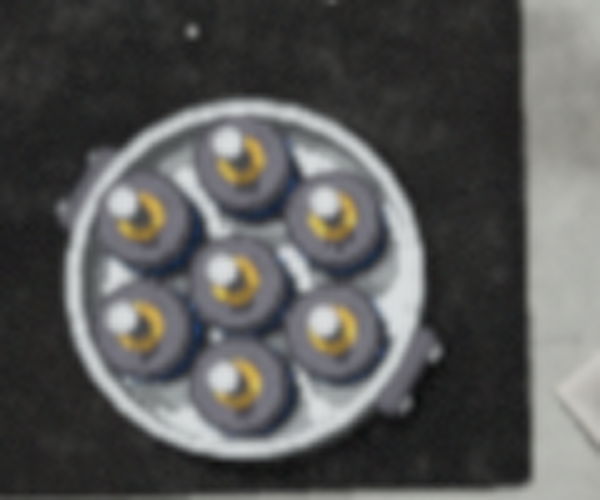

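View pics/top13f.png

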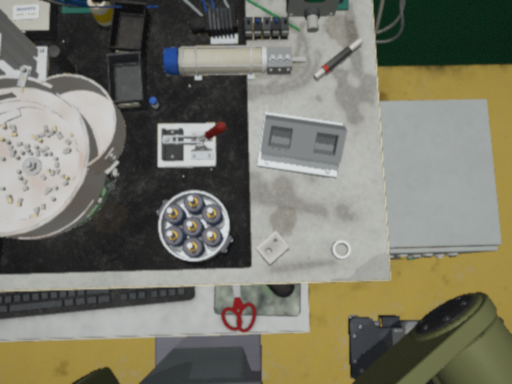

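All seven cartridges are standing. The middle stem is at (225,273) in the top crop and (328,300) in the side crop. The block at (272,247) and ring at (341,249) sit where they did at the start. One numeric check before I hand in.

```bash
python3 - <<'E'
from h import *
from station import ctrl
np.set_printoptions(precision=4,suppress=True)
T,S=cam("top","13"),cam("side","13")
N=dict(A=((228,142),(392,366)),B=((325,205),(295,366)),C=((124,203),(431,298)),D=((123,321),(371,245)),E=((226,382),(276,243)),F=((325,321),(235,308)),M=((225,273),(328,300)))
P={k:tri(T,px(*a,5,145,170),S,px(*b,5,220,80))[0] for k,(a,b) in N.items()}
for k in P:print(k,P[k],"to M",np.linalg.norm(P[k][:2]-P["M"][:2]))
a,b=cam("top","0")["image"],T["image"]
print("block/ring diff",np.abs(a[225:270,255:360].astype(int)-b[225:270,255:360]).max())
E
python3 -c "
from station import ctrl;print(ctrl.hand_in())"
```

```text
A [ 0.4811 -0.0462  0.111 ] to M 0.043912031550696604
B [ 0.4593 -0.078   0.1107] to M 0.04024458721345848
C [ 0.4614 -0.011   0.111 ] to M 0.041137990845582735
D [ 0.422  -0.0102  0.1074] to M 0.037377135817396476
E [ 0.4009 -0.0441  0.1102] to M 0.036270852198228246
F [ 0.4201 -0.0778  0.1089] to M 0.03759674178767703
M [ 0.4372 -0.0443  0.1085] to M 0.0
block/ring diff 17
the job is handed in; nothing more can be done
None
```

I moved both cartridges from the slanted rack into the pot: the first into the empty ring place, the second into the middle. Each was lifted out by its stem along its lean, turned upright and lowered until the floor pushed back. The peak reading was about 14 N for the ring one and 8 N for the middle one. I then released them, backed the arm away and handed in at about 21 s.

- **Final state:** both views show seven upright stems in a hexagonal cluster and an empty rack.
- **Height:** the triangulated stem tops all fall within 107 to 111 mm, against the true 107 mm. The same few millimetres of high bias showed before anything moved.
- **Spacing:** ring stems measure 36 to 44 mm from the middle stem, with about 2 mm of measuring error. One stem (A, at the far side of the pot from the robot) reads 44 mm, slightly above the 41 mm stated maximum. It had not moved since the start.
- **Bystanders:** the steel ring and setting block look unmoved. The before and after pictures of that area differ only by what I take to be image noise and shading.
- **Camera disagreement:** the two cameras disagreed by about 2 mm. I worked from the side camera because it matched the robot's own fingertip positions.

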